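# Put the guide bearing away in its snap-lid dust case

## Robot

A 6-joint arm with a two-finger parallel gripper is mounted at the origin on a cart in front of the work surface, level with it; the furniture and walls round the work are solid. World frame = base frame: x ahead of the robot, y to its left, z up, the work surface at z = 0. Lengths are in mm, angles in degrees, forces in N, time in s.
With the tool pointing down it reaches from about 325 to 900 mm from the base axis. Payload 3.5 kg.
Tool frame: the origin (TCP) lies at the very end of the fingers, on their centre line; the grasp point (between the pads) lies 19 mm behind it; z points along the fingers, y is the line along which they close (so a half turn about z gives the same grasp; the last joint's range is limited). The gripper opens to 85 mm and grips with 20 to 120 N. Pads are 22 mm wide; open, the fingers measure 114 mm over their backs; the gripper's body (76 mm by 85 mm) begins 54 mm behind the grasp point. The pads swing forward as they close: fully open they stand 13 mm farther back than shut.
Start: joints at [66.497, 15.837, -1.513, 72.651, 0, 84.076], TCP at [188.762, 595.811, 231.313] pointing down, gripper open.
Joint ranges: [-178.77, 178.77], [-48.84, 107.48], [-61.69, 71.31], [-111.58, 123.2], [-90, 87.43], [-180, 180]. Speed limits (degrees/s): [147.25, 147.25, 180, 180, 180, 180].

## Interface

Orientations are given as a 3x3 rotation matrix whose columns are the frame's x, y, z axes.
In Python, from bench import status, cams, robot gives the robot as it stands.
- The arm moves only by the tool arm_command, never from a script. Its argument "increments" is a list of rows, each a list of 3 entries, a list of its own where there are three numbers: the shift along the tool's x, y, z in units of 30 mm (1.0 is 30 mm), then the turn about the tool's z in degrees, then the closure, from -1 (fully open) to 1 (shut). A call has 1 to 12 rows; each row shifts and turns the commanded pose from where the row before left it, along the tool's axes as they then stand; what a row does not reach is not made up. A row lasts 1/10 s, in which the tool goes at most 50 mm and 8.59 degrees, less where a joint would pass 70% of its speed; a pose out of reach is approached as far as the arm can. A call is refused whole if a number of a shift passes 1 or a number of a turn 8.59, either way. A call with a gripper value outside its range is refused whole. The fingers move at their own pace and stop on an object; "squeeze" is the grip in N (left out, the last holds). Time passes only in rows, so rows that do not move let the fingers close. It gives the time, the measured TCP pose, the force, the opening and the grip force at its end, in the units of the state.
- status.get_state(): the state, without advancing time (a new reading comes with each control period).
- cams.get_image(name): name is "scene" or "side" or "wrist"; returns the picture (400x640x3 uint8, red, green, blue); there is no depth.
- cams.camera_model(name): a dict with "vfov" (degrees; the focal length in pixels is half the picture's height over the tangent of half this angle, whatever the lens; pixels are square), "cx", "cy" (the principal point, pixels), "eye" and "attitude" of the camera in the world. Camera axes: x right, y up, looking along -z (the intrinsics and any distortion apply to the point x, -y, -z); pixel columns grow to the right and rows downward; lengths in mm; the calibration is good to about 2 mm. A picture is of the moment at which its call begins: read the wrist's pose just before it. camera_model takes no time and is no camera call; for the wrist camera it gives the pose at the moment of the call.
- robot.hand_in(): hands the job in; it is judged then, once.
The state is a dict: "clock": time; "joints": joint angles; "dq": joint speeds; "tau": joint torques, N m; "tool_pos": TCP position; "eef_rot": TCP orientation; "ft_force": force on the tool from outside, world axes, zero at the start; "ft_torque": the same for the moment, N m; "width": finger opening in mm; "grip_force": force on a finger pad.
Only numpy, scipy, OpenCV 4.12 (cv2) and the standard library are available. Lean on these libraries where they do the work, as an engineer would, in place of code of your own. Each camera call takes 0.05 s, during which the arm holds its last target. There are 200 camera calls.

## Task

Put the loose guide bearing away out of the dust: press the thumb latch on the front of the small case so that its sprung lid pops fully open, and lay the bearing flat and fully home in the round pocket inside. Then bring the lid down over it and press its front edge gently until it snaps shut and stays shut, handling the case with no more than firm thumb pressure and leaving the other things where they lie.

Things in the scene. Friction and masses are not known exactly. Their poses are not given: they have to be found in the camera images.
- bearing_case: small dust case, 130 mm deep (x), 110 wide (y), 50 high shut; magnet feet hold it, it does not move. Origin: centre of its underside; x from latch side to hinge side, z up. Grey base, rim at z = 18 mm; the lid's skirts go from z = 21 to 50 mm. More than 25 N by the robot on any part of it is too much, as is jamming the bearing against it with 45 N
- case_lid (a joint): lid hinge angle, rad: -0.015 to 0.027 shut and latched, 1.6 (just past upright) at the open stop. A spring swings it open when not latched (4 N at the front edge when nearly shut, 2 N when open) and keeps it there: to shut it, reach behind its outer face, pull it over toward the latch side, then press it down
- lid_hinge (a point): fixed point on the hinge axis at mid width (case x = +65 mm, z = 21 mm), axes as the case's; the axis runs along y. The lid's flat outer face lies 29 mm off the axis; its front edge is 130 mm from the axis. Fully open, the outer face stands about 30 mm behind the axis (+x) and its top edge 130 mm above the axis
- lid_press (a point): where to press the lid shut: on its outer face, mid width, 10 mm in from the front edge; moves with the lid, z is the outward normal of the face
- keeper_bar (a point): middle of the keeper, a steel wire loop (35 mm wide, 3.5 mm thick) 8 mm in front of the lid's front face, which the hook holds down. Slotted screws set it up to 3 mm higher or lower from case to case, and with it the lid height where it snaps and the hard stop 1.5 mm below: feel for it. Pressed at lid_press, the force climbs to 9 to 16 N, then drops as it snaps
- case_latch (a joint): angle of the latch rocker, rad: 0 at rest (hook over the keeper), 0.25 fully pressed (hard stop). It lets the lid go between 0.17 and 0.23, at 3 to 5 N on the thumb pad (2 N starts it); a spring brings it back to 0, where it must be once the lid is shut
- thumb_pad (a point): middle of the top of the ribbed dark steel thumb pad (37 x 34 mm) that stands out level at the front of the case (case x = -104 mm, z = 18.5 mm): press it straight down, about 7 mm to the stop. Behind it the hook rises to z = 44 mm; its front face is 21 mm behind this point and comes 7 mm nearer as the pad goes down
- insert_top (a point): point in the middle of the case (x = 0, y = 0), at the height of the flat top of the black insert (112 x 92 mm, z = 28 mm), axes as the case's. The insert's round pocket is 63.7 mm across, 5 mm deep, square-edged. Foam grips the insert where it was pushed in, so the pocket's centre is up to 4.5 mm off this point in x and in y: feel for it, sliding with a few N. The insert resists 60 N
- guide_bearing: the guide bearing: pale metal ring with a thin red seal, 62 mm outside, 16 mm high, edges rounded 1 mm, about 0.2 kg, lying flat on the table to the left of the case. Origin: centre of its underside. Seated, its underside is 5 mm below the insert's top and it stands 11 mm out, so grip it by its upper 9 mm; with the lid open nothing stands higher round the insert
- spacer_ring: plain ground steel ring lying flat, 60 mm outside, 30 mm bore, 20 mm high, no seals; a bystander that is easily taken for the bearing. Origin: centre of its underside
- hex_key: black L-shaped hex key, 47 x 145 x 8 mm, lying to the right of the case; a bystander. Origin: centre of its underside
- spanner: steel open-ended spanner, 36 x 192 x 9 mm; a bystander at the left. Origin: centre of its underside
- screw_dish: pressed tin dish, 100 mm across, 24 mm high; a bystander at the left, toward the back. Origin: centre of its underside
- caliper: digital caliper, 72 x 228 x 12 mm; a bystander at the left. Origin: centre of its underside
- tape_measure: yellow tape measure standing on edge, 36 x 89 x 67 mm; a bystander at the right front. Origin: centre of its underside
- setting_gauge: light alloy bridge gauge, 42 x 120 x 95 mm; a bystander at the back. Origin: centre of its underside

How it is judged (in metres and radians):
On the way, in this order (a step that is already met when the one before it is completed fails the run):
1. the lid has sprung fully open (value of joint case_lid above 1.4 rad), for 0.2 s.
2. the bearing lies flat and fully home in the pocket, let go, with the lid still open (horizontal distance between guide_bearing and insert_top below 0.008 m and z of guide_bearing in the frame of insert_top below -0.0035 m and angle between guide_bearing's own z axis and vertical below 0.04 rad and contact force between the fingers and guide_bearing below 0.05 N and value of joint case_lid above 1.2 rad), for 0.2 s.
At the end, for the whole second after the job is handed in: The lid is shut and latched (lid angle under 0.035 rad, latch rocker within 0.04 rad of rest); the bearing lies released and still in the pocket: within 8 mm of the middle of the case, its underside at least 3.5 mm below the top of the insert, tilted less than 0.04 rad (horizontal distance between guide_bearing and insert_top below 0.008 m and z of guide_bearing in the frame of insert_top below -0.0035 m and angle between guide_bearing's own z axis and vertical below 0.04 rad and contact force between the fingers and guide_bearing below 0.05 N and value of joint case_lid below 0.035 rad and value of joint case_latch below 0.04 rad and velocity of joint case_lid below 0.02 rad/s and linear speed of guide_bearing below 0.01 m/s); the robot touches nothing.
It fails at once if the robot pushes on the case, its lid or its latch with more than 25 N (contact force between any of the fingers, the arm and bearing_case above 25 N).
It fails at once if the bearing is rammed or jammed against the case with more than 45 N (contact force between guide_bearing and bearing_case above 45 N).
It fails at once if a bystander is shifted by more than 30 mm (distance of any of spacer_ring, hex_key, spanner, screw_dish, caliper, tape_measure, setting_gauge from where it was at the start of the episode above 0.03 m).
It also fails if it takes over 72 s, if anything falls off the work surface, if the arm or the gripper's body presses on something with over 40 N, if the wrist force passes 120 N, or if a joint passes its speed limit or range.

## Working session

There is one attempt and no reset: what is moved stays moved. The work goes in short steps, Python scripts to look and compute and a tool call to move; the robot and the scene stay as the last step left them, time stands still between calls to the robot, and variables do not carry over. Pictures are saved under pics/ and viewed, at most 10 in all, crops included, and the job is handed in when it is done.

Besides the shell and the picture viewer there is one more tool, called by a JSON object that holds its "name" and its "arguments", one argument or row to a line. arm_command: Moves the arm, as the interface text tells. Its arguments: {"type":"object","properties":{"increments":{"type":"array"},"squeeze":{"type":"number"}},"required":["increments"]}

```bash
ls; mkdir -p pics; python3 - <<'E'
from bench import status,cams
import cv2,numpy as np
s=status.get_state();print({k:np.round(v,3).tolist() for k,v in s.items()})
for n in("scene","side","wrist"):
    print(n,{k:(np.round(v,4).tolist() if not isinstance(v,str) else v) for k,v in cams.camera_model(n).items()})
    cv2.imwrite(f"pics/{n}0.png",cams.get_image(n)[:,:,::-1])
E
```

```text
pics
{'clock': 0.0, 'joints': [66.499, 15.88, -1.598, 72.652, 0.001, 84.076], 'dq': [-0.001, -0.085, -0.047, -0.015, -0.106, 0.04], 'tau': [0.001, -44.551, 29.52, 0.017, 0.0, 0.0], 'tool_pos': [188.423, 595.091, 230.133], 'eef_rot': [[-0.953, 0.302, -0.001], [0.302, 0.953, -0.002], [0.0, -0.002, -1.0]], 'ft_force': [-0.178, -0.233, -1.16], 'ft_torque': [-0.015, -0.025, -0.009], 'grip_force': 0.0, 'width': 85.648}
scene {'vfov': 46.2952, 'cx': 312.6903, 'cy': 204.8467, 'eye': [-335.7648, -555.6475, 979.8867], 'attitude': [[0.5213, 0.573, -0.6324], [-0.8533, 0.3423, -0.3933], [-0.0089, 0.7447, 0.6674]]}
side {'vfov': 51.7971, 'cx': 322.4188, 'cy': 195.3277, 'eye': [259.8515, -1085.4758, 734.8724], 'attitude': [[0.9734, 0.1259, -0.1913], [-0.229, 0.5197, -0.8231], [-0.0043, 0.845, 0.5347]]}
wrist {'vfov': 66.6847, 'cx': 322.4003, 'cy': 197.0865, 'eye': [116.4298, 617.7481, 373.3072], 'attitude': [[0.3017, -0.9101, -0.2841], [0.9534, 0.2873, 0.092], [-0.0021, -0.2986, 0.9544]]}
```

View pics/scene0.png

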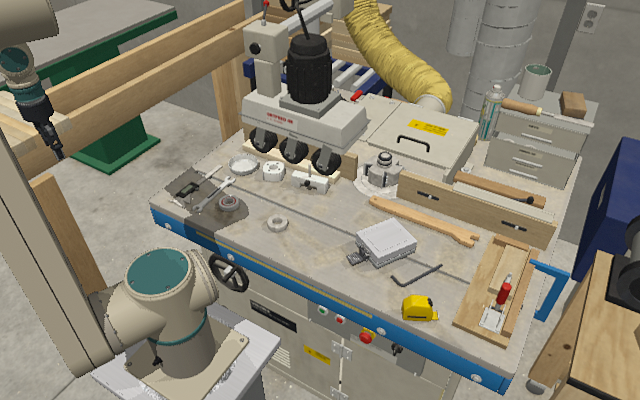

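View pics/side0.png

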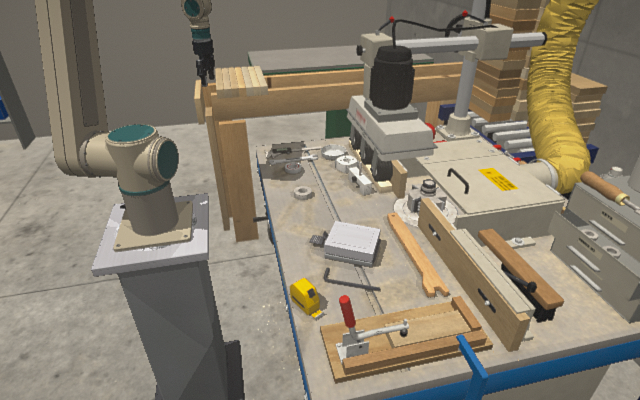

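View pics/wrist0.png

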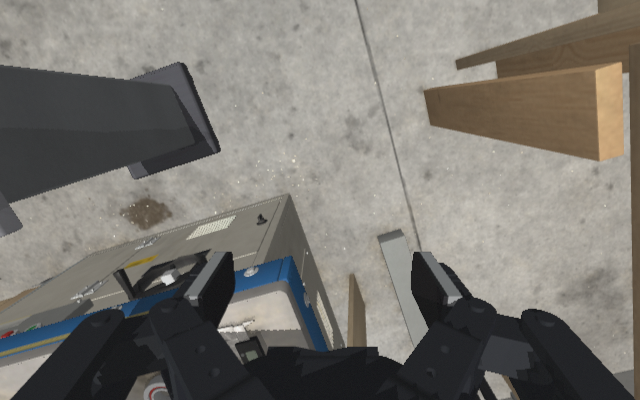

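The scene picture shows the case at about (387,242) with its thumb pad at (358,257). There are two candidate rings, at (230,203) and (277,223), and the hex key is at (415,275). I'll zoom in and cast rough rays.

```bash
cat > h.py <<'E'
import numpy as np,cv2
from bench import status,cams
def ray(m,u,v):
    f=200/np.tan(np.radians(m["vfov"])/2)
    d=np.array([(u-m["cx"])/f,-(v-m["cy"])/f,-1.]);return np.array(m["eye"]),np.array(m["attitude"])@d
def onz(m,u,v,z):
    e,d=ray(m,u,v);return e+d*(z-e[2])/d[2]
def proj(m,p):
    f=200/np.tan(np.radians(m["vfov"])/2)
    c=np.array(m["attitude"]).T@(np.array(p,float)-m["eye"]);return m["cx"]-f*c[0]/c[2],m["cy"]+f*c[1]/c[2]
def tri(m1,p1,m2,p2):
    e1,d1=ray(m1,*p1);e2,d2=ray(m2,*p2);A=np.c_[d1,-d2];t=np.linalg.lstsq(A,e2-e1,rcond=None)[0]
    a,b=e1+d1*t[0],e2+d2*t[1];return (a+b)/2,np.linalg.norm(a-b)
E
python3 - <<'E'
from h import *
m=cams.camera_model("scene");n=cams.camera_model("side")
for k,u,v,z in(("ringA",230,203,16),("ringB",277,223,16),("case",387,242,50),("pad",358,257,18),("key",415,275,8)):print(k,onz(m,u,v,z).round())
for k,u,v,z in(("ringA",291,168,16),("ringB",302,192,16),("case",352,242,50),("pad",317,241,18)):print(k,onz(n,u,v,z).round())
a=cv2.imread("pics/scene0.png")[150:310,150:470];b=cv2.imread("pics/side0.png")[130:290,240:400]
cv2.imwrite("pics/c0.png",np.hstack([cv2.resize(a[:,10:160],None,fx=2.6,fy=3,interpolation=2)[:480],cv2.resize(b,(400,480),interpolation=2)]))
E
```

```text
ringA [453. 238.  16.]
ringB [455.  61.  16.]
case [ 520. -261.   50.]
pad [ 457. -207.   18.]
key [ 486. -362.    8.]
ringA [448. 230.  16.]
ringB [456.  57.  16.]
case [ 528. -274.   50.]
pad [ 448. -209.   18.]
```

View pics/c0.png

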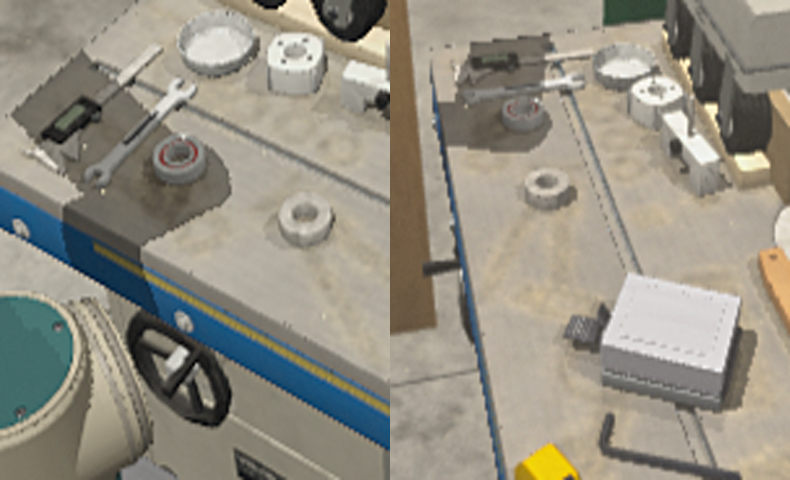

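The bearing, with its red seal, is the left ring at about (452,236). The plain ring at about (455,60) is the spacer. The case yaw is about -38°. I'll move over the bearing first for a wrist view.

{"name": "arm_command", "arguments": {
  "increments": [
    [[-0.96,-0.73,0],0,-1],
    [[-0.96,-0.73,0],0,-1],
    [[-0.96,-0.73,0],0,-1],
    [[-0.96,-0.73,0],0,-1],
    [[-0.96,-0.73,0],0,-1],
    [[-0.96,-0.73,0],0,-1],
    [[-0.96,-0.73,0],0,-1],
    [[-0.96,-0.73,0],0,-1],
    [[-0.96,-0.73,0],0,-1],
    [[-0.96,-0.73,0],0,-1],
    [[-0.96,-0.73,0],0,-1],
    [[-0.96,-0.73,0],0,-1]
  ]
}}

```text
clock: 1.35
tool_pos: [439.3, 239.5, 231.1]
eef_rot: [[-0.953, 0.302, -0.0], [0.302, 0.953, -0.0], [0.0, -0.0, -1.0]]
ft_force: [0.3, -0.2, 0.1]
width: 85.3
grip_force: 0.0
```

{"name": "arm_command", "arguments": {
  "increments": [
    [[0,0,0],0,-1],
    [[0,0,0],0,-1],
    [[0,0,0],0,-1]
  ]
}}

```text
clock: 1.65
tool_pos: [438.2, 241.3, 231.1]
eef_rot: [[-0.953, 0.301, -0.001], [0.301, 0.953, 0.0], [0.001, -0.0, -1.0]]
ft_force: [-0.4, 0.6, -0.5]
width: 85.2
grip_force: 0.0
```

```bash
python3 - <<'E'
from h import *
s=status.get_state();print(s["tool_pos"],s["eef_rot"])
m=cams.camera_model("wrist");im=cams.get_image("wrist");np.save("pics/w1.npy",im)
cv2.imwrite("pics/w1.png",im[:,:,::-1])
h=cv2.cvtColor(im,cv2.COLOR_RGB2HSV)
k=(((h[...,0]<8)|(h[...,0]>172))&(h[...,1]>110)&(h[...,2]>70)).astype(np.uint8)
n,l,st,c=cv2.connectedComponentsWithStats(k)
for i in range(1,n):
    if st[i,4]>40:
        pts=np.argwhere(l==i)[:,::-1].astype(np.float32)
        hull=cv2.convexHull(pts);e=cv2.fitEllipse(hull) if len(hull)>4 else None
        print(st[i],c[i],e,onz(m,*e[0],16) if e else'')
E
```

```text
[438.22049972 241.2879557  231.0700407 ] [[-9.53476191e-01  3.01467125e-01 -8.51385562e-04]
 [ 3.01467163e-01  9.53476556e-01  8.64324294e-05]
 [ 8.37832709e-04 -1.74253527e-04 -9.99999634e-01]]
[316 165  37  35 242] [333.98347107 181.50826446] ((333.65264892578125, 181.8480224609375), (35.19697189331055, 36.75608825683594), 80.56396484375) [458.3773412  248.70259044  16.        ]
```

View pics/w1.png

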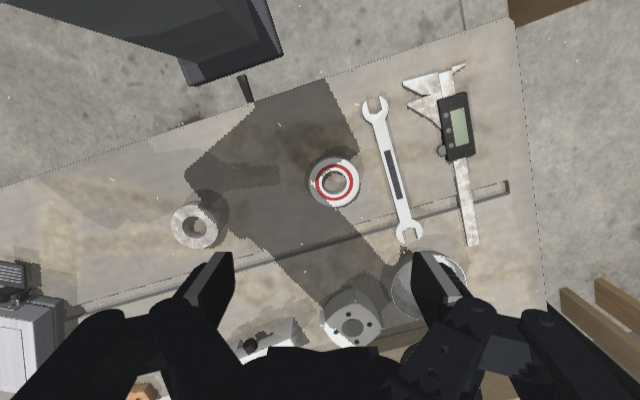

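The wrist view shows the bearing, with its red seal, at (334,182). The spanner's near edge is at about u=383, the spacer is at (195,226) and the case's corner is at lower left. Next I'll move to the case.

{"name": "arm_command", "arguments": {
  "increments": [
    [[-0.38,-0.96,0],0,-1],
    [[-0.38,-0.96,0],0,-1],
    [[-0.38,-0.96,0],0,-1],
    [[-0.38,-0.96,0],0,-1],
    [[-0.38,-0.96,0],0,-1],
    [[-0.38,-0.96,0],0,-1],
    [[-0.38,-0.96,0],0,-1],
    [[-0.38,-0.96,0],0,-1],
    [[-0.38,-0.96,0],0,-1],
    [[-0.38,-0.96,0],0,-1],
    [[-0.38,-0.96,0],0,-1],
    [[-0.38,-0.96,0],0,-1]
  ]
}}

```text
clock: 2.9
tool_pos: [465.0, -129.8, 231.4]
eef_rot: [[-0.954, 0.3, 0.0], [0.3, 0.954, 0.0], [-0.0, 0.0, -1.0]]
ft_force: [-0.3, 0.7, -0.1]
width: 85.5
grip_force: 0.0
```

{"name": "arm_command", "arguments": {
  "increments": [
    [[-0.38,-0.96,0],0,-1],
    [[-0.38,-0.96,0],0,-1],
    [[-0.38,-0.96,0],0,-1],
    [[0,0,0],6.7,-1],
    [[0,0,0],6.7,-1],
    [[0,0,0],6.6,-1],
    [[0,0,0],0,-1],
    [[0,0,0],0,-1],
    [[0,0,0],0,-1]
  ]
}}

```text
clock: 3.8
tool_pos: [471.6, -221.9, 231.3]
eef_rot: [[-0.794, 0.608, 0.0], [0.608, 0.794, 0.0], [-0.0, 0.0, -1.0]]
ft_force: [-0.2, -0.5, 0.5]
width: 85.4
grip_force: 0.0
```

```bash
python3 - <<'E'
from h import *
s=status.get_state();print(s["tool_pos"],s["eef_rot"])
m=cams.camera_model("wrist");im=cams.get_image("wrist");np.save("w2.npy",im);np.save("w2m.npy",m,allow_pickle=True)
cv2.imwrite("pics/w2.png",im[:,:,::-1])
P=[]
for n in("scene","side"):
    im=cv2.imread(f"pics/{n}0.png");h=cv2.cvtColor(im,cv2.COLOR_BGR2HSV)
    k=(((h[...,0]<10)|(h[...,0]>170))&(h[...,1]>70)&(h[...,2]>60)).astype(np.uint8)
    y0,y1,x0,x1=(190,215,215,245) if n=="scene" else (155,180,278,305)
    r=np.argwhere(k[y0:y1,x0:x1]);c=(r.min(0)+r.max(0))/2+[y0,x0];print(n,len(r),c);mm=cams.camera_model(n)
    P.append((mm,c[::-1]));print(onz(mm,c[1],c[0],16))
print(tri(P[0][0],P[0][1],P[1][0],P[1][1]))
E
```

```text
[ 471.60285913 -221.94480844  231.33023286] [[-7.94187400e-01  6.07672917e-01  1.04560986e-05]
 [ 6.07672917e-01  7.94187400e-01  1.79536951e-06]
 [-7.21310437e-06  7.77974781e-06 -1.00000000e+00]]
scene 23 [201. 228.]
[457.36309921 248.87587611  16.        ]
side 4 [165.5 292.5]
[456.9193136 247.3977212  16.       ]
(array([457.34652376, 248.96052788,  15.49006826]), np.float64(0.7268007611511043))
```

View pics/w2.png

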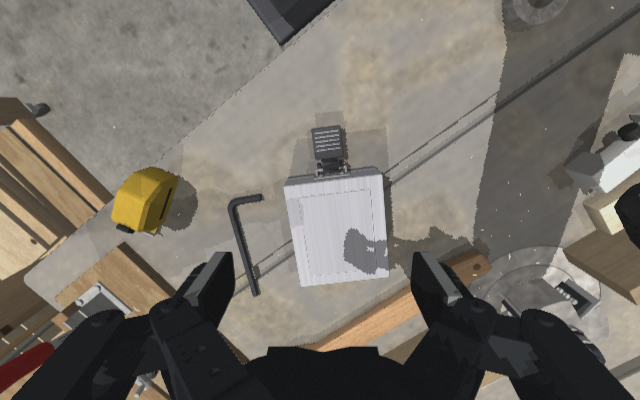

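The wrist view shows the shut lid with corners at about (287,182), (383,172), (388,277) and (302,286), and the thumb pad at about (327,140). The hex key is at left and the tape further left.

```bash
python3 - <<'E'
from h import *
im=np.load("w2.npy");m=np.load("w2m.npy",allow_pickle=True).item()
h=cv2.cvtColor(im,cv2.COLOR_RGB2HSV)
k=((h[...,1]<40)&(h[...,2]>165)).astype(np.uint8);k[:160]=0;k[300:]=0;k[:,:275]=0;k[:,400:]=0
k=cv2.morphologyEx(k,cv2.MORPH_OPEN,np.ones((3,3)))
n,l,st,c=cv2.connectedComponentsWithStats(k);i=1+st[1:,4].argmax();print(st[i])
hull=cv2.convexHull(np.argwhere(l==i)[:,::-1].astype(np.int32))
q=cv2.approxPolyDP(hull,5,True)[:,0];print(q.tolist())
W=np.array([onz(m,*p,50)[:2] for p in q]);print(W.round(1).tolist(),W.mean(0))
for a in range(len(W)):
    d=W[(a+1)%len(W)]-W[a];print(np.linalg.norm(d).round(1),np.degrees(np.arctan2(d[1],d[0])).round(1))
# pad: dark pixels
v=(h[...,2]<95).astype(np.uint8);v[:118]=0;v[158:]=0;v[:,:300]=0;v[:,355:]=0
n,l,st,c=cv2.connectedComponentsWithStats(v);i=1+st[1:,4].argmax()
r=cv2.minAreaRect(np.argwhere(l==i)[:,::-1].astype(np.float32));print(st[i],r);print([onz(m,*p,18.5)[:2].round(1).tolist() for p in cv2.boxPoints(r)],onz(m,*r[0],18.5))
c=cv2.resize(im[110:300,270:410],None,fx=3.1,fy=3.1,interpolation=cv2.INTER_CUBIC)
cv2.imwrite("pics/c2.png",c[:,:,::-1])
E
```

```text
[ 284  175  105  122 8274]
[[388, 276], [322, 296], [301, 286], [284, 187], [381, 175]]
[[620.7, -235.7], [594.4, -316.8], [567.3, -328.6], [457.1, -264.6], [511.1, -171.7]] [ 550.12953494 -263.4827815 ]
85.2 -107.9
29.6 -156.5
127.4 149.9
107.4 59.9
126.9 -30.3
[311 125  37  33 732] ((329.5077209472656, 142.56155395507812), (32.99323654174805, 33.61341094970703), 82.87498474121094)
[[426.4, -204.4], [445.8, -171.3], [479.1, -189.6], [459.2, -223.9]] [ 452.37620139 -197.11162418   18.5       ]
```

View pics/c2.png

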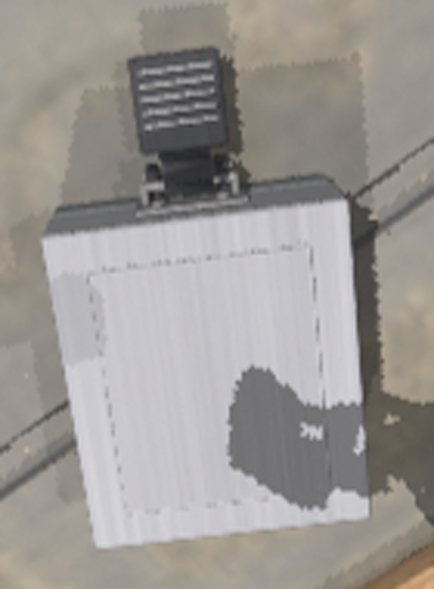

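The crop gives the lid top corners at crop pixels (43,238), (348,197), (370,517) and (98,548). The pad top corners are at (129,58), (217,47), (228,147) and (141,157).

```bash
python3 - <<'E'
from h import *
m=np.load("w2m.npy",allow_pickle=True).item()
f=lambda L,z:np.array([onz(m,u/3.1+270-.3,v/3.1+110-.3,z)[:2] for u,v in L])
for L,z in(([(43,238),(348,197),(370,517),(98,548)],50),([(129,58),(217,47),(228,147),(141,157)],18.5)):
    W=f(L,z);c=W.mean(0);d=(W[2]+W[3]-W[0]-W[1])/2;e=(W[1]+W[2]-W[0]-W[3])/2
    print(W.round(1).tolist(),c,np.linalg.norm(d),np.degrees(np.arctan2(d[1],d[0])),np.linalg.norm(e),np.degrees(np.arctan2(e[1],e[0])))
E
```

```text
[[456.4, -264.6], [510.1, -169.8], [622.0, -235.0], [568.1, -328.7]] [ 539.13904307 -249.5420674 ] 129.17027360362945 -30.0336787304893 108.511742108733 60.276460738582585
[[426.9, -204.0], [443.4, -175.8], [475.8, -194.5], [458.7, -223.1]] [ 451.21177523 -199.34845541] 37.275948414402926 -30.483749772311864 33.00493197131548 59.382705754210626
```

The case centre is at about (539.5,-250) with yaw -30°. Now I'll align, close the fingers and go above the thumb pad.

{"name": "arm_command", "arguments": {
  "increments": [
    [[0,0,0],-7.4,1],
    [[0.39,0.11,0.5],0,1],
    [[0.39,0.11,0.9],0,1],
    [[0.39,0.11,0.9],0,1],
    [[0,0,0.9],0,1],
    [[0,0,0.9],0,1],
    [[0,0,0.9],0,1],
    [[0,0,0.8],0,1],
    [[0,0,0.6],0,1],
    [[0,0,0.3],0,1],
    [[0,0,0],0,1],
    [[0,0,0],0,1]
  ]
}}

```text
clock: 5.05
tool_pos: [446.6, -196.7, 30.9]
eef_rot: [[-0.865, 0.502, 0.001], [0.502, 0.865, -0.001], [-0.001, -0.0, -1.0]]
ft_force: [0.1, -0.8, 0.4]
width: 0.3
grip_force: 0.0
```

{"name": "arm_command", "arguments": {
  "increments": [
    [[0,0,0.35],0,1],
    [[0,0,0.04],0,1],
    [[0,0,0.04],0,1],
    [[0,0,0.04],0,1],
    [[0,0,0.04],0,1],
    [[0,0,0.04],0,1],
    [[0,0,0],0,1]
  ]
}}

```text
clock: 5.75
tool_pos: [445.2, -195.9, 13.7]
eef_rot: [[-0.864, 0.503, -0.001], [0.503, 0.864, 0.001], [0.002, -0.0, -1.0]]
ft_force: [-2.0, 1.5, 3.3]
width: 0.4
grip_force: 1.6
```

{"name": "arm_command", "arguments": {
  "increments": [
    [[0,0,0.03],0,1],
    [[0,0,0.03],0,1],
    [[0,0,0],0,1]
  ]
}}

```text
clock: 6.05
tool_pos: [445.0, -195.7, 11.7]
eef_rot: [[-0.864, 0.503, -0.002], [0.503, 0.864, 0.001], [0.002, -0.0, -1.0]]
ft_force: [-4.0, 2.6, 5.5]
width: -0.1
grip_force: 3.0
```

```bash
python3 - <<'E'
from h import *
s=status.get_state();print(s["tool_pos"],s["ft_force"])
im=cams.get_image("side");cv2.imwrite("pics/s3.png",im[:,:,::-1])
a=cv2.imread("pics/side0.png").astype(int);d=abs(im[:,:,::-1].astype(int)-a).sum(2)[185:285,310:400];print((d>60).sum())
E
```

```text
[ 444.9948219  -195.72877112   11.70608152] [-3.95867947  2.58985717  5.47401441]
4513
```

```bash
python3 - <<'E'
import cv2
im=cv2.imread("pics/s3.png")[120:320,220:480];cv2.imwrite("pics/c3.png",cv2.resize(im,None,fx=2.5,fy=2.5))
E
```

```text
(no output)
```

View pics/c3.png

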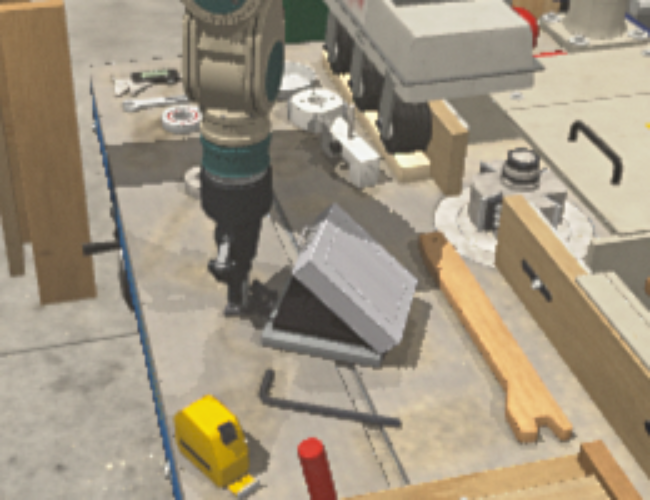

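The side view shows the lid swinging open and the pad released from its hook. I'll lift off and travel to the bearing.

{"name": "arm_command", "arguments": {
  "increments": [
    [[0.1,0,-0.5],0,1],
    [[0.1,0,-0.9],0,1],
    [[0.3,0.6,-0.9],0,-0.8],
    [[0.5,0.93,-0.9],0,-0.8],
    [[0.5,0.93,0],0,-0.8],
    [[0.5,0.93,0],0,-0.8],
    [[0.5,0.93,0],0,-0.8],
    [[0.5,0.93,0],0,-0.8],
    [[0.5,0.93,0],0,-0.8],
    [[0.5,0.93,0],0,-0.8],
    [[0.5,0.93,0],0,-0.8],
    [[0.5,0.93,0],0,-0.8]
  ]
}}

```text
clock: 7.3
tool_pos: [453.2, 113.2, 108.3]
eef_rot: [[-0.864, 0.503, 0.004], [0.503, 0.864, 0.0], [-0.003, 0.002, -1.0]]
ft_force: [-0.1, 0.5, 0.0]
width: 77.0
grip_force: 0.0
```

{"name": "arm_command", "arguments": {
  "increments": [
    [[0.5,0.93,0],0,-0.8],
    [[0.5,0.93,0],0,-0.8],
    [[0.5,0.93,0],0,-0.8],
    [[0.5,0.93,0],0,-0.8],
    [[0,0,0],0,-0.8],
    [[0,0,0],0,-0.8],
    [[0,0,0],0,-0.8]
  ]
}}

```text
clock: 8.0
tool_pos: [456.1, 237.8, 107.9]
eef_rot: [[-0.864, 0.503, 0.0], [0.503, 0.864, -0.0], [-0.0, 0.0, -1.0]]
ft_force: [-0.1, 0.5, 0.2]
width: 76.8
grip_force: 0.0
```

```bash
python3 - <<'E'
from h import *
s=status.get_state();R=s["eef_rot"];p=s["tool_pos"];print(p,s["width"])
m=cams.camera_model("wrist");im=cams.get_image("wrist");h=cv2.cvtColor(im,cv2.COLOR_RGB2HSV)
k=(((h[...,0]<8)|(h[...,0]>172))&(h[...,1]>110)&(h[...,2]>60)).astype(np.uint8);k[330:]=0
k=cv2.morphologyEx(k,cv2.MORPH_CLOSE,np.ones((9,9)))
n,l,st,c=cv2.connectedComponentsWithStats(k);i=1+st[1:,4].argmax()
e=cv2.fitEllipse(cv2.convexHull(np.argwhere(l==i)[:,::-1].astype(np.float32)));b=onz(m,*e[0],16)
print(st[i],e,b);t=np.array([b[0],b[1],3]);print("units",R.T@(t-p)/30)
im=cams.get_image("side");cv2.imwrite("pics/s4.png",im[:,:,::-1])
cv2.imwrite("pics/c4.png",cv2.resize(im[110:300,300:440,::-1],None,fx=3,fy=3))
E
```

```text
[456.12833759 237.75961692 107.87631638] 76.82453137294536
[309 169  55  53 574] ((336.1936340332031, 194.50753784179688), (52.41780090332031, 55.322750091552734), 82.95197296142578) [458.07349414 249.13797047  16.        ]
units [0.13650988 0.36022056 3.49582892]
```

View pics/c4.png

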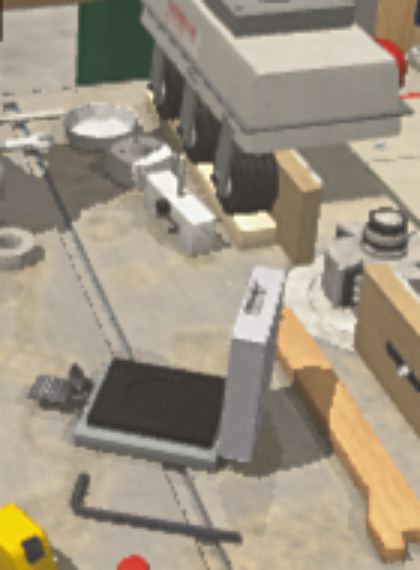

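The lid stands fully open, and the bearing is confirmed at (458.1,249.1). I'll descend and grip it.

{"name": "arm_command", "arguments": {
  "increments": [
    [[0.14,0.36,0.6],0,-0.8],
    [[0,0,0.8],0,-0.8],
    [[0,0,0.8],0,-0.8],
    [[0,0,0.7],0,-0.8],
    [[0,0,0.4],0,-0.8],
    [[0,0,0.2],0,-0.8],
    [[0,0,0],0,-0.8],
    [[0,0,0],0,-0.6],
    [[0,0,0],0,-0.4],
    [[0,0,0],0,1],
    [[0,0,0],0,1],
    [[0,0,0],0,1]
  ],
  "squeeze": 40
}}

```text
clock: 9.3
tool_pos: [458.8, 250.0, 4.6]
eef_rot: [[-0.864, 0.503, 0.002], [0.503, 0.864, 0.0], [-0.002, 0.001, -1.0]]
ft_force: [-2.2, -1.1, 5.8]
width: 59.3
grip_force: 42.0
```

{"name": "arm_command", "arguments": {
  "increments": [
    [[0,0,-0.2],0,1],
    [[0,0,-0.5],0,1],
    [[0,0,-0.9],0,1],
    [[0,0,-0.9],0,1],
    [[0,0,-0.9],0,1],
    [[0,0,0],0,1],
    [[0,0,0],0,1]
  ]
}}

```text
clock: 10.0
tool_pos: [458.0, 250.0, 105.5]
eef_rot: [[-0.865, 0.503, 0.001], [0.503, 0.865, 0.001], [-0.001, 0.001, -1.0]]
ft_force: [-0.0, -0.3, -2.4]
width: 59.3
grip_force: 43.8
```

```bash
python3 - <<'E'
from h import *
s=status.get_state();print(s["tool_pos"],s["width"],s["grip_force"],s["ft_force"])
im=cams.get_image("wrist");a=im[180:340,220:440]
b=cams.get_image("side")
cv2.imwrite("pics/w5.png",np.hstack([cv2.resize(a,(550,400)),cv2.resize(b[110:190,270:320],(250,400))])[:,:,::-1])
E
```

```text
[457.99034221 249.96786813 105.46116829] 59.28070905708563 43.822122879792005 [-0.03466628 -0.28702351 -2.37432309]
```

View pics/w5.png

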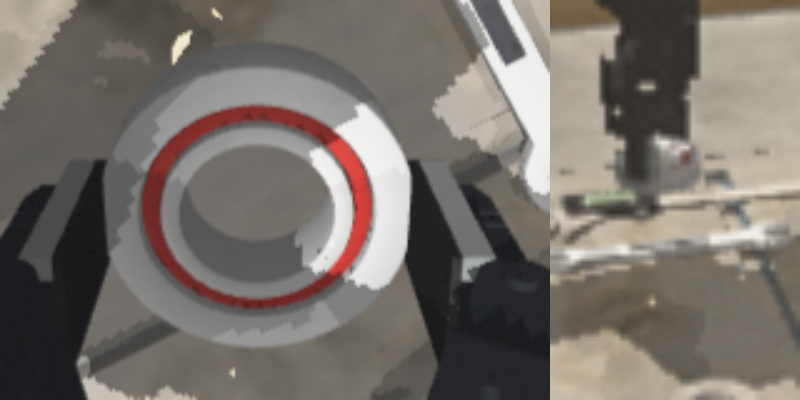

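The bearing is held level, with the seal's ellipse ratio as expected for a flat ring. I'll carry it over the case, high enough for a wrist view of the pocket.

{"name": "arm_command", "arguments": {
  "increments": [
    [[-0.5,-0.6,-0.85],0,1],
    [[-0.84,-0.93,-0.85],0,1],
    [[-0.84,-0.93,-0.8],0,1],
    [[-0.84,-0.93,0],0,1],
    [[-0.84,-0.93,0],0,1],
    [[-0.84,-0.93,0],0,1],
    [[-0.84,-0.93,0],0,1],
    [[-0.84,-0.93,0],0,1],
    [[-0.84,-0.93,0],0,1],
    [[-0.84,-0.93,0],0,1],
    [[-0.84,-0.93,0],0,1],
    [[-0.84,-0.93,0],0,1]
  ]
}}

```text
clock: 11.3
tool_pos: [545.8, -179.0, 177.6]
eef_rot: [[-0.864, 0.503, -0.004], [0.503, 0.864, 0.002], [0.004, -0.0, -1.0]]
ft_force: [0.2, 0.5, -2.2]
width: 59.0
grip_force: 44.5
```

{"name": "arm_command", "arguments": {
  "increments": [
    [[-0.84,-0.93,0],0,1],
    [[-0.84,-0.93,0],0,1],
    [[-0.28,-0.36,0],0,1],
    [[0,0,0],0,1],
    [[0,0,0],0,1],
    [[0,0,0],0,1]
  ]
}}

```text
clock: 11.9
tool_pos: [563.5, -263.4, 179.1]
eef_rot: [[-0.865, 0.502, -0.002], [0.502, 0.865, 0.002], [0.003, 0.0, -1.0]]
ft_force: [0.4, -0.3, -3.1]
width: 59.0
grip_force: 44.5
```

```bash
python3 - <<'E'
from h import *
s=status.get_state();print(s["tool_pos"],s["width"],s["ft_force"])
m=cams.camera_model("wrist");im=cams.get_image("wrist");np.save("w6.npy",im);np.save("w6m.npy",m,allow_pickle=True)
c=np.array([539.5,-250,28]);print(proj(m,c))
g=np.clip(255*(im.max(2)/255.)**.45,0,255).astype(np.uint8)
u,v=map(int,proj(m,c));a=g[max(v-90,0):v+90,u-100:u+100]
a=cv2.createCLAHE(3,(4,4)).apply(a);print(u-100,max(v-90,0))
cv2.imwrite("pics/w6.png",np.hstack([cv2.resize(a,None,fx=2.5,fy=2.5,interpolation=2),cv2.resize(g,(300,int(a.shape[0]*2.5)))]))
E
```

```text
[ 563.49983174 -263.40652625  179.08521029] 59.02324404512501 [ 0.43626839 -0.32116285 -3.05695427]
(np.float64(322.23924993320236), np.float64(154.03549194872386))
222 64
```

View pics/w6.png

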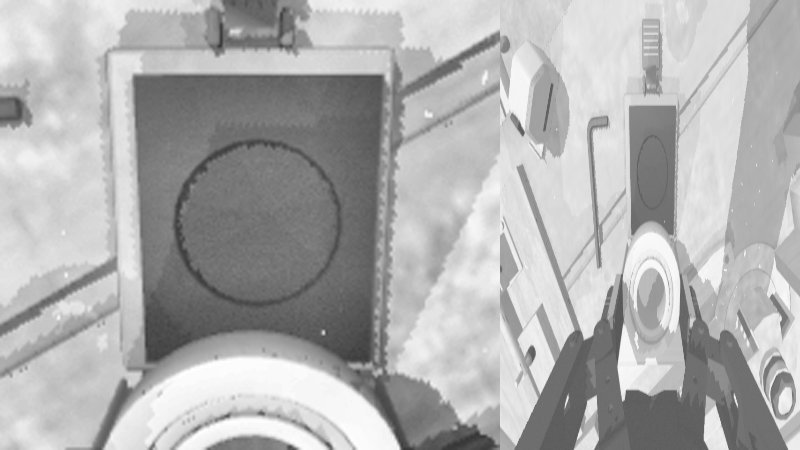

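The enhanced wrist view shows the pocket clearly as a circle in the crop. Its left and right edges are at 174 and 342, and its top and bottom at 139 and 305, so the full-picture centre is about (325.2,152.8).

```bash
python3 - <<'E'
from h import *
m=np.load("w6m.npy",allow_pickle=True).item();im=np.load("w6.npy").max(2).astype(np.float32)
g=cv2.GaussianBlur(im,(0,0),.8);c0=np.array([325,152.6]);P=[]
for t in np.radians(np.arange(0,360,4)):
    r=np.arange(28,39,.25);d=np.array([np.cos(t),np.sin(t)])
    q=(c0+r[:,None]*d).astype(np.float32);pr=cv2.remap(g,q[None,:,0],q[None,:,1],1)[0]
    P.append(c0+r[pr.argmin()]*d)
P=np.array(P,np.float32);W=np.array([onz(m,*p,28)[:2] for p in P])
A=np.c_[2*W,np.ones(len(W))];w=np.ones(len(W))
for _ in range(6):
    x=np.linalg.lstsq(A*w[:,None],(W**2).sum(1)*w,rcond=None)[0];R=np.sqrt(x[2]+x[:2]@x[:2]);e=np.linalg.norm(W-x[:2],axis=1)-R;w=1/(1+(e/.5)**2)
print(x[:2],R,np.abs(e).mean())
s=status.get_state();b=np.array([x[0],x[1],60])-s["tool_pos"];print("units to z=60",s["eef_rot"].T@b/30)
# held ring's centre from red seal
h=cv2.cvtColor(np.load("w6.npy"),cv2.COLOR_RGB2HSV);k=(((h[...,0]<8)|(h[...,0]>172))&(h[...,1]>110)&(h[...,2]>60)).astype(np.uint8);k[330:]=0;k[:190]=0;k[:,:250]=0;k[:,400:]=0
el=cv2.fitEllipse(cv2.convexHull(np.argwhere(k)[:,::-1].astype(np.float32)));p=onz(m,*el[0],s["tool_pos"][2]-3.5+16);print(el,p,s["eef_rot"].T@(p-s["tool_pos"]))
E
```

```text
[ 540.6126611  -247.72103865] 31.371918771015963 0.23542703604449666
units to z=60 [0.922491   0.06688836 3.98353736]
((322.3615417480469, 262.1545715332031), (80.50346374511719, 91.60147094726562), 90.9799575805664) [ 561.72905588 -262.8133702   191.9575475 ] [  2.06442224  -0.41500371 -12.4966166 ]
```

{"name": "arm_command", "arguments": {
  "increments": [
    [[0.45,0.04,0],0,1],
    [[0.44,0.04,0],0,1],
    [[0,0,0.7],0,1],
    [[0,0,0.9],0,1],
    [[0,0,0.9],0,1],
    [[0,0,0.9],0,1],
    [[0,0,0.7],0,1],
    [[0,0,0.4],0,1],
    [[0,0,0.2],0,1],
    [[0,0,0],0,1],
    [[0,0,0],0,1],
    [[0,0,0],0,1]
  ]
}}

```text
clock: 13.15
tool_pos: [543.5, -250.2, 40.4]
eef_rot: [[-0.864, 0.503, 0.002], [0.503, 0.864, -0.001], [-0.003, -0.0, -1.0]]
ft_force: [-0.5, -0.2, -1.8]
width: 59.6
grip_force: 44.5
```

{"name": "arm_command", "arguments": {
  "increments": [
    [[0,0,0],0,1],
    [[0,0,0],0,1]
  ]
}}

```text
clock: 13.35
tool_pos: [542.9, -250.0, 39.7]
eef_rot: [[-0.864, 0.503, 0.001], [0.503, 0.864, -0.001], [-0.001, 0.0, -1.0]]
ft_force: [0.1, 0.3, -2.6]
width: 58.8
grip_force: 44.5
```

{"name": "arm_command", "arguments": {
  "increments": [
    [[0,0,0.07],0,1],
    [[0,0,0],0,1]
  ]
}}

```text
clock: 13.55
tool_pos: [542.2, -249.5, 36.7]
eef_rot: [[-0.864, 0.503, -0.0], [0.503, 0.864, 0.0], [0.0, 0.0, -1.0]]
ft_force: [0.2, 0.1, -1.7]
width: 58.9
grip_force: 44.5
```

{"name": "arm_command", "arguments": {
  "increments": [
    [[0,0,0.07],0,1],
    [[0,0,0],0,1]
  ]
}}

```text
clock: 13.75
tool_pos: [542.1, -249.5, 34.4]
eef_rot: [[-0.864, 0.503, -0.001], [0.503, 0.864, 0.0], [0.001, 0.0, -1.0]]
ft_force: [-1.2, -0.4, -2.2]
width: 58.8
grip_force: 44.5
```

{"name": "arm_command", "arguments": {
  "increments": [
    [[0.03,0.03,0.03],0,1],
    [[0,0,0.03],0,1],
    [[0,0,0],0,1],
    [[0,0,0],0,1]
  ]
}}

```text
clock: 14.15
tool_pos: [542.1, -248.4, 33.0]
eef_rot: [[-0.864, 0.503, -0.0], [0.503, 0.864, -0.0], [0.0, -0.0, -1.0]]
ft_force: [-0.4, -0.4, -1.9]
width: 59.2
grip_force: 44.5
```

{"name": "arm_command", "arguments": {
  "increments": [
    [[0,0,0.03],0,1],
    [[0,0,0.03],0,1],
    [[0,0,0],0,1],
    [[0,0,0],0,1]
  ]
}}

```text
clock: 14.55
tool_pos: [542.0, -248.4, 31.5]
eef_rot: [[-0.864, 0.503, -0.0], [0.503, 0.864, 0.0], [0.0, -0.0, -1.0]]
ft_force: [-1.5, 1.0, 1.1]
width: 59.2
grip_force: 44.8
```

{"name": "arm_command", "arguments": {
  "increments": [
    [[0,0,0.04],0,1],
    [[0,0,0],0,1],
    [[0,0,0],0,1]
  ]
}}

```text
clock: 14.85
tool_pos: [541.7, -248.2, 30.3]
eef_rot: [[-0.864, 0.503, -0.001], [0.503, 0.864, 0.0], [0.001, -0.0, -1.0]]
ft_force: [-2.3, 2.5, 5.5]
width: 59.3
grip_force: 45.2
```

{"name": "arm_command", "arguments": {
  "increments": [
    [[0.02,0,0],0,1],
    [[0.02,0,0],0,1],
    [[0,0,0],0,1]
  ]
}}

```text
clock: 15.15
tool_pos: [541.7, -248.2, 30.3]
eef_rot: [[-0.864, 0.503, 0.001], [0.503, 0.864, -0.001], [-0.001, 0.0, -1.0]]
ft_force: [-1.7, 1.6, 3.9]
width: 59.4
grip_force: 45.1
```

{"name": "arm_command", "arguments": {
  "increments": [
    [[0.03,0,0.02],0,1],
    [[0.02,0.01,0],0,1],
    [[0,0,0],0,1],
    [[0,0,0],0,1]
  ]
}}

```text
clock: 15.55
tool_pos: [540.7, -247.4, 29.7]
eef_rot: [[-0.864, 0.503, 0.001], [0.503, 0.864, -0.001], [-0.002, -0.0, -1.0]]
ft_force: [0.3, -0.3, 1.1]
width: 59.3
grip_force: 44.7
```

{"name": "arm_command", "arguments": {
  "increments": [
    [[0.02,0,0],0,1],
    [[0.02,0,0.02],0,1],
    [[0,0,0],0,1],
    [[0,0,0],0,1]
  ]
}}

```text
clock: 15.95
tool_pos: [539.0, -246.2, 28.6]
eef_rot: [[-0.864, 0.503, 0.0], [0.503, 0.864, 0.0], [-0.0, 0.0, -1.0]]
ft_force: [2.3, -1.5, -0.9]
width: 59.2
grip_force: 44.7
```

The bearing has dropped in: z is 28.6 with almost no vertical force, and the wall now pushes the other way. I'll centre it and press it home.

{"name": "arm_command", "arguments": {
  "increments": [
    [[-0.04,0,0.03],0,1],
    [[0,0,0.03],0,1],
    [[0,0,0],0,1],
    [[0,0,0],0,1]
  ]
}}

```text
clock: 16.35
tool_pos: [539.3, -246.4, 27.6]
eef_rot: [[-0.864, 0.503, -0.001], [0.503, 0.864, 0.001], [0.001, 0.0, -1.0]]
ft_force: [-0.5, 0.8, 6.0]
width: 59.0
grip_force: 45.3
```

{"name": "arm_command", "arguments": {
  "increments": [
    [[0,0,0.03],0,1],
    [[0,0,0.02],0,1],
    [[0,0,0],0,1],
    [[0,0,0],0,1]
  ]
}}

```text
clock: 16.75
tool_pos: [539.4, -246.4, 27.5]
eef_rot: [[-0.865, 0.503, -0.001], [0.503, 0.865, 0.001], [0.001, 0.0, -1.0]]
ft_force: [-4.2, 1.6, 13.4]
width: 59.2
grip_force: 46.2
```

{"name": "arm_command", "arguments": {
  "increments": [
    [[0.02,0,0],0,1],
    [[-0.02,0.02,0],0,1],
    [[0,-0.02,-0.03],0,1],
    [[0,0,0],0,-0.7],
    [[0,0,0],0,-0.7],
    [[0,0,-0.2],0,-0.8],
    [[0,0,-0.6],0,-0.8],
    [[0,0,-0.9],0,-0.8],
    [[0.6,0,-0.9],0,-0.8],
    [[0.9,0,0],0,-0.8],
    [[0,0,0],0,-0.8],
    [[0,0,0],0,-0.8]
  ]
}}

```text
clock: 17.95
tool_pos: [500.6, -223.8, 104.4]
eef_rot: [[-0.865, 0.503, -0.0], [0.503, 0.865, 0.0], [0.0, 0.0, -1.0]]
ft_force: [-0.4, -0.0, -0.1]
width: 76.8
grip_force: 0.0
```

```bash
python3 - <<'E'
from h import *
s=status.get_state();print(s["tool_pos"],s["width"],s["ft_force"])
m=cams.camera_model("wrist");im=cams.get_image("wrist");np.save("w7.npy",im)
h=cv2.cvtColor(im,cv2.COLOR_RGB2HSV);k=(((h[...,0]<8)|(h[...,0]>172))&(h[...,1]>110)&(h[...,2]>60)).astype(np.uint8)
k=cv2.morphologyEx(k,cv2.MORPH_CLOSE,np.ones((9,9)));n,l,st,c=cv2.connectedComponentsWithStats(k);i=1+st[1:,4].argmax();print(st[i])
P=cv2.convexHull(np.argwhere(l==i)[:,::-1].astype(np.float32))[:,0]
e=cv2.fitEllipse(P);print(e)
for z in(39,44):
    W=np.array([onz(m,*p,z)[:2] for p in P]).astype(np.float32);print(z,cv2.fitEllipse(W))
cv2.imwrite("pics/w7.png",cv2.resize(im[60:330,180:480],None,fx=2,fy=2,interpolation=2)[:,:,::-1])
E
```

```text
[ 500.60323533 -223.8384514   104.40458386] 76.78326966576068 [-0.43882513 -0.03453986 -0.13561781]
[294 240  58  50 529]
((322.2768859863281, 264.4162292480469), (50.55108642578125, 57.7450065612793), 91.14808654785156)
39 ((539.2174072265625, -246.77392578125), (43.971004486083984, 44.60780334472656), 139.6462860107422)
44 ((536.72314453125, -245.32215881347656), (42.916358947753906, 43.53785705566406), 139.64549255371094)
```

View pics/w7.png

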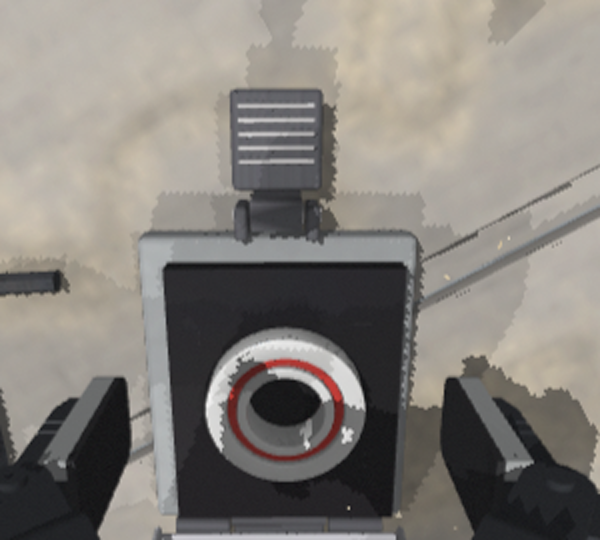

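The bearing sits in the pocket at about (539.2,-246.8). To confirm it's home, I'll touch its top with the closed fingertips. It should be at z≈39.

{"name": "arm_command", "arguments": {
  "increments": [
    [[-0.35,0,0.3],0,1],
    [[-0.35,0,0.5],0,1],
    [[0,0,0.5],0,1],
    [[0,0,0.4],0,1],
    [[0,0,0.2],0,1],
    [[0,0,0.1],0,1],
    [[0,0,0],0,1],
    [[0,0,0],0,1],
    [[0,0,0.06],0,1],
    [[0,0,0.04],0,1],
    [[0,0,0.04],0,1],
    [[0,0,0],0,1]
  ]
}}

```text
clock: 19.2
tool_pos: [519.1, -234.6, 40.2]
eef_rot: [[-0.864, 0.503, -0.0], [0.503, 0.864, 0.0], [0.0, -0.0, -1.0]]
ft_force: [0.4, 1.1, -1.0]
width: 0.4
grip_force: 0.0
```

{"name": "arm_command", "arguments": {
  "increments": [
    [[0,0,0.05],0,1],
    [[0,0,0],0,1],
    [[0,0,0],0,1]
  ]
}}

```text
clock: 19.5
tool_pos: [519.3, -234.8, 38.9]
eef_rot: [[-0.864, 0.503, 0.0], [0.503, 0.864, -0.0], [-0.0, -0.0, -1.0]]
ft_force: [0.1, -0.9, 1.9]
width: -0.1
grip_force: 1.1
```

{"name": "arm_command", "arguments": {
  "increments": [
    [[0,0,0.1],0,1],
    [[0,0,0],0,1],
    [[0,0,-0.4],0,1],
    [[-0.6,0,0],0,1],
    [[-0.65,0,0],0,1],
    [[0,0,0],0,1],
    [[0,0,0.2],0,1],
    [[0,0,0.06],0,1],
    [[0,0,0.04],0,1],
    [[0,0,0],0,1],
    [[0,0,0],0,1]
  ]
}}

```text
clock: 20.6
tool_pos: [551.0, -253.2, 38.5]
eef_rot: [[-0.864, 0.503, -0.001], [0.503, 0.864, 0.001], [0.001, 0.0, -1.0]]
ft_force: [0.1, 1.1, 1.6]
width: 0.5
grip_force: 0.3
```

{"name": "arm_command", "arguments": {
  "increments": [
    [[0,0,0.05],0,1],
    [[0,0,0],0,1],
    [[0,0,0],0,1]
  ]
}}

```text
clock: 20.9
tool_pos: [551.1, -253.2, 38.2]
eef_rot: [[-0.865, 0.503, -0.001], [0.503, 0.865, 0.0], [0.001, 0.0, -1.0]]
ft_force: [-2.4, 2.2, 5.3]
width: -0.0
grip_force: 3.4
```

The bearing is level and home, with top contact at about 39 and 38.5 mm on both sides. Next I'll go up and over behind the lid.

{"name": "arm_command", "arguments": {
  "increments": [
    [[0.3,0,-0.6],0,1],
    [[0,-0.1,-0.97],0,1],
    [[0,0,-0.97],0,1],
    [[0,0,-0.97],0,1],
    [[0,0,-0.97],0,1],
    [[0,0,0],0,1],
    [[-0.8,0,0],0,1],
    [[-0.9,0,0],0,1],
    [[-0.9,0,0],0,1],
    [[-0.9,0,0],0,1],
    [[-0.55,0,0],0,1],
    [[0,0,0],0,1]
  ]
}}

```text
clock: 22.1
tool_pos: [648.7, -313.8, 170.2]
eef_rot: [[-0.864, 0.503, 0.0], [0.503, 0.864, -0.0], [-0.0, -0.0, -1.0]]
ft_force: [-0.5, -0.3, 0.7]
width: -0.3
grip_force: 0.0
```

```bash
cat >> h.py <<'E'
def case():
    s=status.get_state();d=s["tool_pos"]-[539.5,-250,0];X=np.array([.865,-.5015,0]);Y=np.array([.5015,.865,0])
    return [round(float(v),1) for v in(d@X,d@Y,d[2],s["ft_force"]@X,s["ft_force"]@Y,s["ft_force"][2])]
E
python3 - <<'E'
from h import *
print(case());im=cams.get_image("side")[100:300,280:480];cv2.imwrite("pics/s8.png",cv2.resize(im,None,fx=2.5,fy=2.5)[:,:,::-1])
E
```

```text
[126.4, -0.4, 170.2, -0.3, -0.5, 0.7]
```

View pics/s8.png

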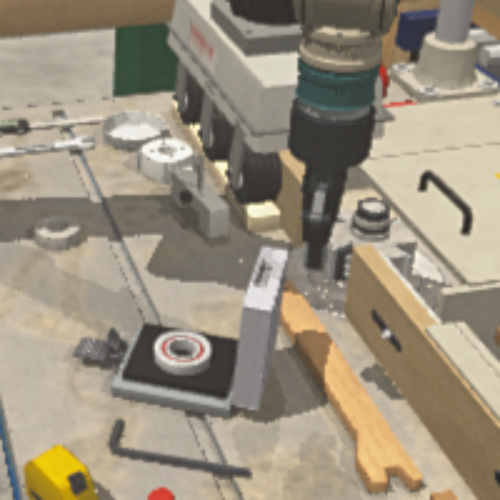

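The side view shows the bearing seated, the lid upright and the fingers behind it. I won't view any more pictures, since I've already gone over the limit of 10. I'll lower behind the lid and make contact.

{"name": "arm_command", "arguments": {
  "increments": [
    [[0,0,0.6],0,1],
    [[0,0,0.6],0,1],
    [[0,0,0.13],0,1],
    [[0.2,0,0],0,1],
    [[0.2,0,0],0,1],
    [[0.15,0,0],0,1],
    [[0.15,0,0],0,1],
    [[0,0,0],0,1]
  ]
}}

```text
clock: 22.95
tool_pos: [630.2, -302.7, 133.5]
eef_rot: [[-0.864, 0.503, 0.004], [0.503, 0.864, -0.002], [-0.004, -0.0, -1.0]]
ft_force: [2.6, -1.1, 2.4]
width: -0.2
grip_force: 1.4
```

```bash
python3 -c "
from h import *
print(case())"
```

```text
[104.9, -0.1, 133.5, 2.9, 0.3, 2.4]
```

{"name": "arm_command", "arguments": {
  "increments": [
    [[0.25,-0.05,0],0,1],
    [[0.32,0.05,-0.08],0,1],
    [[0.39,0,-0.02],0,1],
    [[0.39,0,0],0,1],
    [[0.39,0,0.05],0,1],
    [[0.39,0,0.06],0,1],
    [[0,0,0],0,1]
  ]
}}

```text
clock: 23.65
tool_pos: [571.0, -267.9, 130.3]
eef_rot: [[-0.865, 0.503, -0.004], [0.503, 0.865, 0.003], [0.005, 0.001, -1.0]]
ft_force: [0.7, -1.8, 3.5]
width: 0.0
grip_force: 1.5
```

```bash
python3 -c "
from h import *
print(case())"
```

```text
[36.2, 0.3, 130.3, 1.5, -1.2, 3.5]
```

{"name": "arm_command", "arguments": {
  "increments": [
    [[0.34,0,0.1],0,1],
    [[0.34,0,0.12],0,1],
    [[0.35,0,0.21],0,1],
    [[0.35,0,0.22],0,1],
    [[0.3,0,0.28],0,1],
    [[0.3,0,0.29],0,1],
    [[0.24,0,0.34],0,1],
    [[0.24,0,0.35],0,1],
    [[0,0,0],0,1]
  ]
}}

```text
clock: 24.55
tool_pos: [507.1, -231.0, 71.7]
eef_rot: [[-0.865, 0.503, -0.005], [0.503, 0.865, 0.003], [0.006, 0.0, -1.0]]
ft_force: [0.1, -0.4, 2.8]
width: 0.1
grip_force: 1.5
```

```bash
python3 -c "
from h import *
print(case())"
```

```text
[-37.5, 0.2, 71.7, 0.3, -0.3, 2.8]
```

{"name": "arm_command", "arguments": {
  "increments": [
    [[0.14,0,0.18],0,1],
    [[0.12,0,0.16],0,1],
    [[0.1,0,0.12],0,1],
    [[0,0,0],0,1],
    [[0,0,0],0,1]
  ]
}}

```text
clock: 25.05
tool_pos: [500.2, -227.2, 60.1]
eef_rot: [[-0.864, 0.503, -0.001], [0.503, 0.864, 0.001], [0.001, -0.0, -1.0]]
ft_force: [0.6, -0.6, 3.0]
width: -0.0
grip_force: 1.5
```

```bash
python3 -c "
from h import *
print(case())"
```

```text
[-45.4, -0.0, 60.1, 0.8, -0.2, 3.0]
```

{"name": "arm_command", "arguments": {
  "increments": [
    [[0.1,0,0.06],0,1],
    [[0.1,0,0.06],0,1],
    [[0,0,0.06],0,1],
    [[0,0,0],0,1],
    [[0,0,0],0,1]
  ]
}}

```text
clock: 25.55
tool_pos: [497.6, -225.8, 56.5]
eef_rot: [[-0.864, 0.503, 0.004], [0.503, 0.864, -0.003], [-0.005, -0.0, -1.0]]
ft_force: [2.8, -0.8, 7.1]
width: 0.1
grip_force: 3.7
```

{"name": "arm_command", "arguments": {
  "increments": [
    [[0,0,0.05],0,1],
    [[0,0,0],0,1],
    [[0,0,0],0,1]
  ]
}}

```text
clock: 25.85
tool_pos: [497.4, -225.6, 55.4]
eef_rot: [[-0.864, 0.503, 0.004], [0.503, 0.864, -0.002], [-0.004, -0.0, -1.0]]
ft_force: [1.7, -1.4, 10.6]
width: 0.0
grip_force: 5.2
```

{"name": "arm_command", "arguments": {
  "increments": [
    [[0,0,0.04],0,1],
    [[0,0,0],0,1],
    [[0,0,0],0,1]
  ]
}}

```text
clock: 26.15
tool_pos: [497.2, -225.5, 54.4]
eef_rot: [[-0.864, 0.503, 0.003], [0.503, 0.864, -0.002], [-0.004, -0.0, -1.0]]
ft_force: [0.8, 0.2, 11.8]
width: -0.6
grip_force: 6.1
```

{"name": "arm_command", "arguments": {
  "increments": [
    [[0,0,0.03],0,1],
    [[0,0,0],0,1],
    [[0,0,0],0,1]
  ]
}}

```text
clock: 26.45
tool_pos: [496.7, -225.2, 52.6]
eef_rot: [[-0.864, 0.503, 0.002], [0.503, 0.864, -0.002], [-0.003, -0.0, -1.0]]
ft_force: [1.5, -0.7, 7.2]
width: 0.1
grip_force: 3.7
```

{"name": "arm_command", "arguments": {
  "increments": [
    [[0,0,0.03],0,1],
    [[0,0,0],0,1],
    [[0,0,0],0,1]
  ]
}}

```text
clock: 26.75
tool_pos: [495.6, -224.5, 50.4]
eef_rot: [[-0.864, 0.503, 0.0], [0.503, 0.864, -0.0], [-0.0, -0.0, -1.0]]
ft_force: [1.0, -1.2, 2.1]
width: -0.0
grip_force: 1.3
```

{"name": "arm_command", "arguments": {
  "increments": [
    [[0,0,0.02],0,1],
    [[0,0,0],0,1],
    [[0,0,0],0,1]
  ]
}}

```text
clock: 27.05
tool_pos: [495.5, -224.5, 49.7]
eef_rot: [[-0.864, 0.503, -0.0], [0.503, 0.864, 0.0], [0.0, -0.0, -1.0]]
ft_force: [1.0, -0.9, 2.9]
width: 0.0
grip_force: 1.5
```

{"name": "arm_command", "arguments": {
  "increments": [
    [[0,0,0.02],0,1],
    [[0,0,0],0,1],
    [[0,0,0],0,1]
  ]
}}

```text
clock: 27.35
tool_pos: [495.5, -224.5, 49.5]
eef_rot: [[-0.864, 0.503, -0.0], [0.503, 0.864, 0.0], [0.0, -0.0, -1.0]]
ft_force: [0.4, -0.7, 6.5]
width: 0.1
grip_force: 2.8
```

{"name": "arm_command", "arguments": {
  "increments": [
    [[0,0,0.02],0,1],
    [[0,0,0.02],0,1],
    [[0,0,0],0,1],
    [[0,0,0],0,1]
  ]
}}

```text
clock: 27.75
tool_pos: [495.4, -224.4, 49.1]
eef_rot: [[-0.864, 0.503, -0.0], [0.503, 0.864, -0.0], [0.0, -0.0, -1.0]]
ft_force: [-1.9, -0.1, 11.2]
width: -0.2
grip_force: 5.6
```

{"name": "arm_command", "arguments": {
  "increments": [
    [[0,0,-0.1],0,1],
    [[0,0,-0.1],0,1],
    [[0,0,0],0,1],
    [[0,0,0],0,1]
  ]
}}

```text
clock: 28.15
tool_pos: [494.5, -223.7, 53.1]
eef_rot: [[-0.865, 0.503, -0.002], [0.503, 0.865, 0.001], [0.003, 0.0, -1.0]]
ft_force: [0.0, -0.0, 0.0]
width: -0.0
grip_force: 0.0
```

The lid holds with no force on the fingers. I'll retreat and compare the fixed views with the start.

{"name": "arm_command", "arguments": {
  "increments": [
    [[0,0,-0.6],0,1],
    [[0.3,0,-0.9],0,1],
    [[0.8,0.4,-0.9],0,1],
    [[0.8,0.6,-0.9],0,1],
    [[0.8,0.9,-0.6],0,1],
    [[0.8,0.9,0],0,1],
    [[0.5,0.9,0],0,1],
    [[0.4,0.9,0],0,1],
    [[0,0.9,0],0,1],
    [[0,0.9,0],0,1],
    [[0,0,0],0,1],
    [[0,0,0],0,1]
  ]
}}

```text
clock: 29.35
tool_pos: [477.3, 8.2, 170.3]
eef_rot: [[-0.865, 0.502, -0.002], [0.502, 0.865, -0.0], [0.002, -0.001, -1.0]]
ft_force: [0.0, -0.6, -0.1]
width: -0.0
grip_force: 0.0
```

```bash
python3 - <<'E'
from h import *
print(status.get_state()["tool_pos"])
for n,(y0,y1,x0,x1) in(("side",(215,270,305,385)),("scene",(215,270,345,420))):
    a=cv2.imread(f"pics/{n}0.png").astype(int);b=cams.get_image(n)[:,:,::-1].astype(int)
    d=abs(a-b).sum(2);print(n,(d[y0:y1,x0:x1]>60).sum(),d[y0:y1,x0:x1].size,(d[215:300,(315 if n=="side" else 395):(395 if n=="side" else 450)]>60).sum())
    np.save(n+"9.npy",b)
    r=np.argwhere(d[y0:y1,x0:x1]>60)+[y0,x0]
    if len(r):print(r.min(0),r.max(0),np.median(r,0))
    # vertical shift of the lid by phase correlation
    print(cv2.phaseCorrelate(a[y0:y1,x0:x1].mean(2).astype(np.float32),b[y0:y1,x0:x1].mean(2).astype(np.float32)))
E
```

```text
[477.25830872   8.15703064 170.33298595]
side 2 4400 10
[246 331] [246 354] [246.  342.5]
((-0.054843452596657016, 0.04970272194782055), 0.9694592009981473)
scene 13 4125 5
[223 360] [262 390] [246. 372.]
((0.5080097461850457, -0.06616831825551373), 0.9689065327644348)
```

The case and latch look the same as at the start (shut and latched). I'll hand it in.

```bash
python3 -c "
from bench import robot
print(robot.hand_in())"
```

```text
the job is handed in; nothing more can be done
None
```

The bearing is home in its pocket, the lid is snapped shut and latched, and the job is handed in at about 29 s with no verdict returned; I viewed 13 pictures, over your limit of 10.

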